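Close up the coffee machine and switch it on

ROBOT

A 6-joint arm with a two-finger parallel gripper is mounted at the origin on a cart in front of the work surface, level with it; the furniture and walls round the work are solid. World frame = base frame: x ahead of the robot, y to its left, z up, the work surface at z = 0. Lengths are in mm, angles in rad, forces in N, time in s.
With the tool pointing down it reaches from about 350 to 775 mm from the base axis. Payload 7.3 kg.
Tool frame: the origin (TCP) lies at the very end of the fingers, on their centre line; the grasp point (between the pads) lies 19 mm behind it; z points along the fingers, y is the line along which they close (so a half turn about z gives the same grasp; the last joint's range is limited). The gripper opens to 92 mm and grips with 3 to 60 N. Pads are 19 mm wide; open, the fingers measure 130 mm over their backs; the gripper's body (75 mm by 190 mm) begins 47 mm behind the grasp point.
Start: joints at [-0.146, 0.342, 1.524, -0, 1.275, -0.146], TCP at [525.019, 0.019, 226.741] pointing down, gripper open.
Joint ranges: [-2.53, 2.53], [-0.77, 2.02], [0.04, 2.7], [-1, 4.14], [0.28, 2.66], [-3.11, 3.11]. Speed limits (rad/s): [2.57, 2.57, 3.14, 3.14, 3.14, 3.14].

INTERFACE

Orientations are given as a unit quaternion [x, y, z, w].
In Python, from plant import * gives the robot as it stands. The module is installed in compiled form; this text tells all that it offers.
- The arm moves only by the tool jog_arm, never from a script. Its argument "targets" is a list of rows, each a list of 4 numbers: the shift along the tool's x, y, z in m, then the turn about the tool's z in degrees. A call has 1 to 12 rows; each row shifts and turns the commanded pose from where the row before left it, along the tool's axes as they then stand; what a row does not reach is not made up. A row lasts 1/8 s, in which the tool goes at most 62.5 mm and 10.7 degrees, less where a joint would pass 70% of its speed; a pose out of reach is approached as far as the arm can. A call is refused whole if a number of a shift passes 0.0625 or a number of a turn 10.7, either way. A call with a gripper value outside its range is refused whole. "gripper" is the finger opening in m, from 0 to 0.0918, set as the call begins (left out, the last holds). The fingers move at their own pace and stop on an object; "newtons" is the grip in N (left out, the last holds). Time passes only in rows, so rows that do not move let the fingers close. It gives the time, the measured TCP pose, the force, the opening and the grip force at its end, in the units of the state.
- sense(): the state, without advancing time (a new reading comes with each control period).
- grab_frame(name): name is "scene" or "side" or "wrist"; returns (picture, depth): 384x512x3 uint8, red, green, blue; 384x512 float32, mm along the optical axis (not along the pixel's ray), 0 where there is no reading.
- get_calibration(name): a dict with "fx", "fy", "cx", "cy" (pixels), "rvec" (rotation vector, rad) and "tvec" (3), from world to camera coordinates, as OpenCV has them. Camera axes: x right, y down, z forward; pixel columns grow to the right and rows downward; lengths in mm; the calibration is good to about 2 mm. The wrist camera is an equidistant fisheye: a pixel r from the principal point sees the ray r / f radians off the axis. A picture is of the moment at which its call begins: read the wrist's pose just before it. get_calibration takes no time and is no camera call; for the wrist camera it gives the pose at the moment of the call.
- sign_off(): hands the job in; it is judged then, once.
The state is a dict: "t": time; "joint_positions": joint angles; "qvel": joint speeds; "effort": joint torques, N m; "tcp_pos": TCP position; "eef_rot": TCP orientation; "contact_force": force on the tool from outside, world axes, zero at the start; "wrist_torque": the same for the moment, N m; "grip_width": opening from 0.0 (shut) to 1.0 (fully open); "grip_force": force on a finger pad.
Only numpy, scipy, OpenCV 4.12 (cv2) and the standard library are available. Lean on these libraries where they do the work, as an engineer would, in place of code of your own. Each camera call takes 0.05 s, during which the arm holds its last target. There are 200 camera calls.

TASK

The filter coffee machine on the worktop has been left open. With your fingertips, push its swung-out filter holder fully home and push the water tank's lid down flush, and only when both are shut press the front of the rocker switch on its top to turn it on. Nothing needs gripping: leave the glass jug standing on its warming plate, and do not lift or disturb the other things on the worktop.

Things in the scene. Friction and masses are not known exactly. Their poses are not given: they have to be found in the camera images.
- coffee_machine: Filter coffee machine, brushed steel and black, 270 mm wide (its y), 172 deep (its x), 245 high when shut; fixed. Origin: centre of its underside; front faces its -x, z up. Right half (y -130 to 0 mm, front at x -70): column with the water tank. Left half (y 0 to +135): bay with the jug on a warming plate, above it the filter holder under a fixed cover (235 mm high, front edge at x -64).
- filter_holder (a joint): Angle a of the swing-out filter holder about an upright hinge at the right edge of its front panel: 0 = fully home (flush with the machine's front), 0.45 to 0.8 at the start, stop at 1.1; grows anticlockwise seen from above. Stays where left; about 1 N moves it. At a the panel runs from the hinge along (-sin a, +cos a) in machine x, y; its outer face looks along (-cos a, -sin a).
- filter_hinge (a point): On the filter holder's hinge axis, 131 mm above the worktop, at machine x -62, y +4 mm; axes as the machine's. The black panel reaches from here to 129 mm from the hinge, is 8 mm thick and 131 to 219 mm above the worktop; its outer face is 10 mm outside the axis. The open basket is behind it. A steel ridge 118 to 124 mm from the hinge stands 5 mm proud of the outer face.
- filter_panel (a point): Point on the outer face of the filter holder's panel, 70 mm from the hinge and 191 mm above the worktop; moves with it. With the holder home its axes are the machine's; the outer face always looks along its -x.
- tank_lid (a joint): Angle b of the water tank's lid: 0 = shut flat, 1.2 to 1.55 at the start (nearly upright), stop at 1.6. A stiff hinge: it stays at any angle and must be pushed all the way (1 to 2 N at the free edge). At b the lid runs from its hinge along (+cos b, +sin b) in machine y, z; its outer face looks along (-sin b, +cos b), so to machine -y when upright.
- lid_hinge (a point): Middle of the lid's hinge axis, along machine x on the column's outer top edge, at machine x 5, y -132 mm, 234 mm above the worktop; axes as the machine's. The lid is a black slab 152 mm long (machine x, centred here), 10 mm thick (lower face in the hinge's plane), its free edge 96 mm from the hinge; shut, it reaches to machine +y over the tank.
- lid_face (a point): Point on the lid's outer face, 70 mm from the hinge axis and 55 mm toward the front from the lid's middle; moves with the lid; 244 mm above the worktop when shut.
- brew_switch (a joint): Rocker switch, on the strip between tank lid and head cover: 0 = off (front half raised), 0.30 = on (front half pressed level). It stays as left; a push of about 3 N on the front half moves it.
- switch_front (a point): Point on top of the rocker's front half, 12 mm in front of its pivot, on its middle line; the black rocker is 40 mm long (machine x) and 22 mm wide, its pivot at machine x = -30, y = -18 mm. Switch off this point is about 246 mm above the worktop, on about 243 mm; the strip round it is 235 mm high and has low side ribs 238.5 mm high.
- plate_centre (a point): Centre of the warming plate's top, 31 mm above the worktop, in the machine's left half.
- jug_mid (a point): Middle of the glass jug (104 mm across, 91 mm high with its black lid, loop handle on its side, 45 mm above its foot), standing loose on the warming plate below the filter holder. Not to be lifted or moved.
- coffee_jar: Tall glass jar with a yellow lid, 80 mm across, 163 mm high, loose, left of the machine; origin under its centre. Leave alone.
- table_mug: Two-tone mug, 90 mm across, 105 mm high, loose, in front on the right; origin under its centre. Leave alone.
- mug_blue: White mug, 77 mm across, 89 mm high, loose, in front on the left; origin under its centre. Leave alone.
- teaspoon: Steel teaspoon, 130 mm long, lying in front of the machine. Leave alone.
- egg_timer: Grey domed kitchen timer, 63 mm across, 60 mm high, right of the machine; origin under its centre. Leave alone.
- tea_box: Small upright carton, 43 x 72 x 111 mm high, loose, left of the machine; origin under its centre. Leave alone.
Things that resemble listed ones, but are neither listed nor needed, are in the scene too. What is shaped like the part that bears jug_mid but pink is not meant.

How it is judged (in metres and radians):
On the way, in this order (a step that is already met when the one before it is completed fails the run):
1. the filter holder is fully home and the tank lid is shut (value of joint filter_holder below 0.05 rad and value of joint tank_lid below 0.06 rad), for 0.2 s.
2. the switch is on (value of joint brew_switch above 0.24 rad), for 0.2 s.
At the end, for the whole second after the job is handed in: Filter holder within 0.05 rad of home, tank lid within 0.06 rad of shut, switch past 0.24 rad, the jug upright (0.1 rad) and within 15 mm of the warming plate's centre; robot clear of everything (all of step 1 and value of joint brew_switch above 0.24 rad and horizontal distance between jug_mid and plate_centre below 0.015 m and angle between jug_mid's own z axis and vertical below 0.1 rad); the robot touches nothing.
It fails at once if the switch is turned on while the filter holder or the lid is open (value of joint brew_switch above 0.15 rad and (value of joint filter_holder above 0.08 rad or value of joint tank_lid above 0.1 rad)).
It fails at once if the jug is lifted, shoved or tipped (distance of jug_mid from where it was at the start of the episode above 0.015 m or angle between jug_mid's own z axis and vertical above 0.15 rad).
It fails at once if another thing on the worktop is lifted or moved (distance of any of coffee_jar, tea_box, table_mug, mug_blue, teaspoon, egg_timer from where it was at the start of the episode above 0.02 m).
It also fails if it takes over 54 s, if anything falls off the work surface, if the arm or the gripper's body presses on something with over 40 N, if the wrist force passes 120 N, or if a joint passes its speed limit or range.

## Working session

There is one attempt and no reset: what is moved stays moved. The work goes in short steps, Python scripts to look and compute and a tool call to move; the robot and the scene stay as the last step left them, time stands still between calls to the robot, and variables do not carry over. Pictures are saved under pics/ and viewed, at most 10 in all, crops included, and the job is handed in when it is done.

Besides the shell and the picture viewer there is one more tool, called after "Request:" by a JSON object that holds its "name" and its "arguments", one argument or row to a line. jog_arm: Moves the arm, as the interface text tells. Its arguments: {"type":"object","properties":{"targets":{"type":"array","items":{"type":"array","items":{"type":"number"}}},"gripper":{"type":"number"},"newtons":{"type":"number"}},"required":["targets"]}

```bash
mkdir -p pics; cat > h.py <<'E'
from plant import *
import numpy as np, cv2
def cam(n):
    c=get_calibration(n); R=cv2.Rodrigues(np.array(c['rvec'],float))[0]; return c,R,np.array(c['tvec'],float).ravel()
def cloud(n,d):
    c,R,t=cam(n); v,u=np.mgrid[:384,:512]
    P=np.stack([(u-c['cx'])/c['fx']*d,(v-c['cy'])/c['fy']*d,d],-1)
    return (P-t)@R
def proj(n,p):
    c,R,t=cam(n); q=R@np.array(p,float)+t; return c['fx']*q[0]/q[2]+c['cx'],c['fy']*q[1]/q[2]+c['cy']
E
python3 - <<'E'
from h import *
for n in("scene","side"):
    p,d=grab_frame(n); np.savez(n,p=p,d=d); c,R,t=cam(n); print(n,-R.T@t,c['fx'])
    cv2.imwrite(f'pics/{n}.png',cv2.resize(p[...,::-1],(800,600)))
s=sense();print(s['t'],s['eef_rot'],s['tcp_pos'],s['contact_force'])
E
```

```text
scene [-497.67655674 -933.249114    917.37796134] 484.9079085263652
side [ -53.25806964 1113.59094573  724.64597997] 378.6353607435929
0.1 [ 7.07101105e-01  7.07112145e-01 -4.03637555e-04 -5.27864337e-04] [5.24654131e+02 6.04207332e-02 2.26129716e+02] [-0.29928152 -0.85587781  0.98314325]
```

View pics/scene.png

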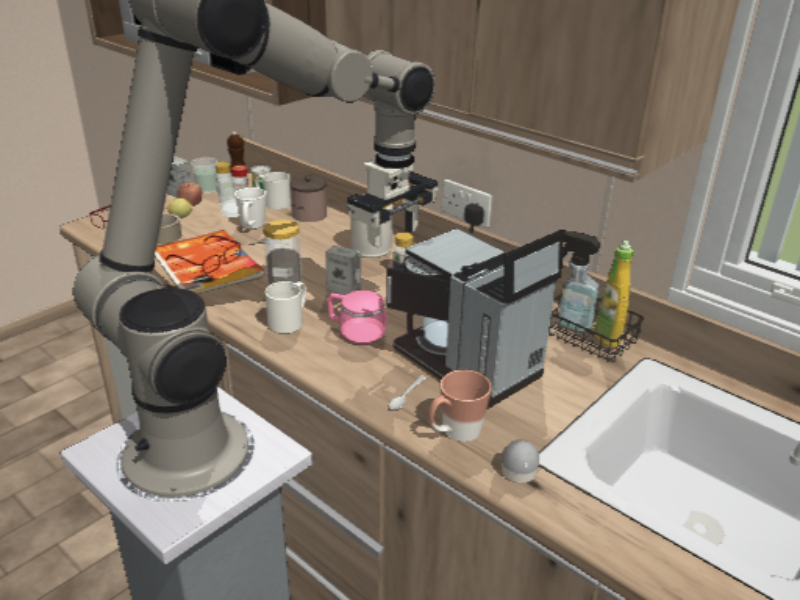

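View pics/side.png

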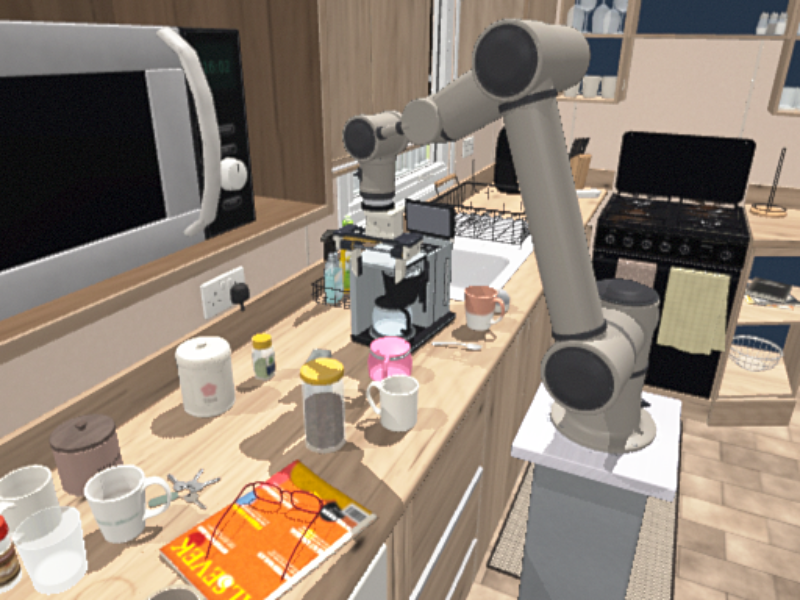

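```bash
python3 - <<'E'
from h import *
z=np.load('scene.npz');P=cloud('scene',z['d']);d=z['d']
# normals
N=np.cross(np.roll(P,-2,1)-np.roll(P,2,1),np.roll(P,-2,0)-np.roll(P,2,0));N/=np.linalg.norm(N,axis=2,keepdims=True)+1e-9
v,u=np.mgrid[:384,:512]
reg=(u>240)&(u<390)&(v>140)&(v<260)&(d>0)
m=reg&(np.abs(N[...,2])<.1)&(P[...,2]>60)&(P[...,2]<215)
ang=np.degrees(np.arctan2(N[...,1],N[...,0]))%180
h,e=np.histogram(ang[m],36,(0,180));print([(int(a),int(b)) for a,b in zip(e,h) if b>20])
for uu,vv in [(270,170),(285,155),(300,175),(295,220),(330,220),(340,170),(340,160),(250,180),(260,190),(280,215),(283,212),(262,188)]:
    print(uu,vv,P[vv,uu].round(),N[vv,uu].round(2))
t=reg&(abs(P[...,2]-235)<4); print('top',t.sum(),np.percentile(P[t],[1,5,50,95,99],axis=0).round())
# worktop check
w=reg&(abs(P[...,2])<8);print('table',np.median(P[w],0))
big=cv2.resize(z['p'][120:270,240:400,::-1],None,fx=5,fy=4,interpolation=cv2.INTER_CUBIC)[:600]
big=cv2.resize(z['p'][125:270,240:400,::-1],None,fx=4,fy=4,interpolation=cv2.INTER_CUBIC)
cv2.imwrite('pics/c1.png',big)
E
```

```text
[(0, 119), (5, 111), (10, 92), (15, 73), (20, 61), (25, 49), (30, 40), (35, 35), (40, 23), (45, 24), (55, 21), (60, 24), (65, 31), (70, 57), (75, 89), (80, 162), (85, 172), (90, 86), (95, 21), (105, 27), (115, 36), (120, 41), (125, 106), (130, 73), (135, 90), (140, 56), (155, 78), (160, 126), (165, 159), (170, 161), (175, 134)]
270 170 [506. -95. 203.] [ 0.21 -0.2  -0.96]
285 155 [ 570. -100.  234.] [-0.05  0.01 -1.  ]
300 175 [ 490. -221.  242.] [ 0.17  0.1  -0.98]
295 220 [ 473. -227.   97.] [ 0.91  0.12 -0.39]
330 220 [ 514. -322.  122.] [0.06 1.   0.07]
340 170 [ 521. -331.  288.] [ 0.08  0.99 -0.15]
340 160 [ 522. -326.  316.] [ 0.16  0.76 -0.62]
250 180 [436. -76. 189.] [ 0.66  0.71 -0.25]
260 190 [ 445. -110.  165.] [0.95 0.25 0.19]
280 215 [ 501. -147.   64.] [ 0.9   0.2  -0.39]
283 212 [ 504. -156.   78.] [0.72 0.55 0.43]
262 188 [ 448. -115.  172.] [ 0.82  0.55 -0.15]
top 1125 [[ 469. -334.  231.]
 [ 486. -230.  231.]
 [ 551. -149.  234.]
 [ 618.  -70.  237.]
 [ 631.   -9.  239.]]
table [ 594.39908909 -296.57352088   -1.44165289]
```

View pics/c1.png

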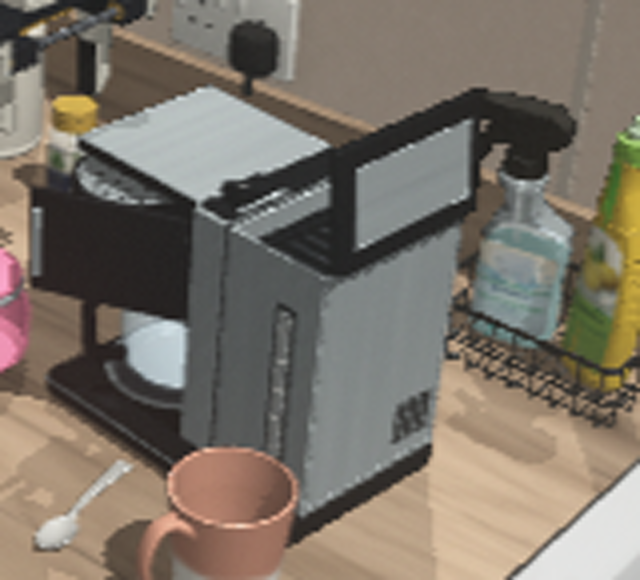

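```bash
python3 - <<'E'
from h import *
z=np.load('scene.npz');P=cloud('scene',z['d']);d=z['d']
def reg(poly):
    m=np.zeros((384,512),np.uint8);cv2.fillPoly(m,[np.int32([(240+x/4,125+y/4) for x,y in poly])],1);q=P[(m>0)&(d>0)];return q
def plane(q,vert=False):
    for _ in range(6):
        c=q.mean(0)
        if vert:
            _,_,V=np.linalg.svd((q-c)[:,:2],full_matrices=False);n=np.r_[V[1],0]
        else: n=np.linalg.svd(q-c,full_matrices=False)[2][2]
        r=(q-c)@n; q=q[abs(r)<max(2*np.median(abs(r)),1)] if _<5 else q
    return c,n,np.std(r),len(q)
for k,poly,vt in [('side',[(340,300),(440,240),(420,430),(320,490)],1),('front',[(235,240),(315,290),(300,430),(235,430)],1),('panel',[(50,200),(180,225),(180,300),(50,270)],1),('top',[(95,142),(210,95),(310,150),(200,192)],0),('lid',[(362,175),(468,130),(468,200),(362,240)],0)]:
    c,n,s,l=plane(reg(poly),vt); print(k,c.round(1),n.round(3),round(np.degrees(np.arctan2(n[1],n[0])),1),s.round(1),l)
# corners: cast rays of seen corners onto z planes
c,R,t=cam('scene');C=-R.T@t
def ray(x,y,h):
    uv=(240+x/4,125+y/4);r=R.T@np.array([(uv[0]-c['cx'])/c['fx'],(uv[1]-c['cy'])/c['fy'],1]);return (C+r*(h-C[2])/r[2]).round(1)
print('cover FL,BL,FR', ray(80,140,235),ray(210,88,235),ray(195,200,235))
print('column front right top',ray(325,278,230)); print('column base FR',ray(293,540,0),'base BR',ray(430,462,0))
print('base FL',ray(47,382,22))
print('panel edge ridge top/bottom', ray(36,208,219))
E
```

```text
Traceback (most recent call last):
ValueError: The truth value of an array with more than one element is ambiguous. Use a.any() or a.all()
```

```bash
cat > m.py <<'E'
from h import *
z=np.load('scene.npz');P=cloud('scene',z['d']);d=z['d']
def reg(poly):
    m=np.zeros((384,512),np.uint8);cv2.fillPoly(m,[np.int32([(240+x/4,125+y/4) for x,y in poly])],1);q=P[(m>0)&(d>0)];return q
def plane(q,vert=False):
    for i in range(6):
        c=q.mean(0)
        if vert:
            V=np.linalg.svd((q-c)[:,:2],full_matrices=False)[2];n=np.r_[V[1],0]
        else: n=np.linalg.svd(q-c,full_matrices=False)[2][2]
        r=(q-c)@n
        if i<5: q=q[abs(r)<max(2.5*np.median(abs(r)),1)]
    return c,n,np.std(r),len(q)
for k,poly,vt in [('side',[(340,300),(440,240),(420,430),(320,490)],1),('front',[(235,240),(315,290),(300,430),(235,430)],1),('panel',[(50,200),(180,225),(180,300),(50,270)],1),('top',[(95,142),(210,95),(310,150),(200,192)],0),('lid',[(362,175),(468,130),(468,200),(362,240)],0)]:
    c,n,s,l=plane(reg(poly),vt); print(k,c.round(1),n.round(3),round(np.degrees(np.arctan2(n[1],n[0])),1),s.round(1),l)
c,R,t=cam('scene');C=-R.T@t
def ray(x,y,h):
    uv=(240+x/4,125+y/4);r=R.T@np.array([(uv[0]-c['cx'])/c['fx'],(uv[1]-c['cy'])/c['fy'],1]);return (C+r*(h-C[2])/r[2]).round(1)
if __name__=='__main__':
    print('cover FL,BL,FR', ray(80,140,235),ray(210,88,235),ray(195,200,235))
    print('column front right top',ray(325,278,230)); print('base FR',ray(293,540,0),'base BR',ray(430,462,0))
    print('base FL',ray(47,382,22))
    print('ridge top', ray(36,208,219))
E
python3 m.py
```

```text
side [ 533.9 -325.   126.9] [-0.109 -0.994  0.   ] -96.2 1.1 951
front [ 464.9 -271.4  154.6] [ 0.992 -0.125  0.   ] -7.2 1.4 678
panel [ 454.5 -134.8  181.5] [-0.94 -0.34  0.  ] -160.1 1.9 557
top [ 553.1 -135.1  233.3] [-0.004 -0.004 -1.   ] -135.4 1.0 581
lid [ 536.8 -333.2  278.9] [ 0.108  0.989 -0.103] 83.7 1.1 424
cover FL,BL,FR [488.1 -68.7 235. ] [628.6 -82.7 235. ] [ 476.9 -190.4  235. ]
column front right top [ 461.7 -317.   230. ]
base FR [ 461.3 -313.4    0. ] base BR [ 614.  -334.1   -0. ]
base FL [461.9 -63.2  22. ]
ridge top [408.8 -97.3 219. ]
```

```bash
cat > mach.py <<'E'
import numpy as np
yaw=-0.112;ex=np.array([np.cos(yaw),np.sin(yaw)]);ey=np.array([-ex[1],ex[0]]);O=ex*562.3-ey*133.3
W=lambda x,y:O+ex*x+ey*y
M=lambda p:np.array([(np.array(p[:2])-O)@ex,(np.array(p[:2])-O)@ey]).round(1)
E
python3 - <<'E'
import io,contextlib
with contextlib.redirect_stdout(io.StringIO()): from m import *
from mach import *
H=W(-62,4);pd=np.array([-np.sin(.459+yaw),np.cos(.459+yaw)])
print('O',O,'hinge',H)
p=ray(28,165,219);print('panel TL',p,(p[:2]-H)@pd, 'BL',ray(28,290,131),(ray(28,290,131)[:2]-H)@pd)
print('cover',M(ray(80,140,235)),M(ray(210,88,235)),M(ray(330,150,235)))
print('lid front bottom/top',M(ray(340,270,240)),M(ray(335,155,329)),'back',M(ray(478,200,240)),M(ray(478,90,329)))
print('switch',M(ray(225,200,246)))
s=np.load('side.npz');Q=cloud('side',s['d'])
# objects: jug, pink jug, jar & mug tops; panel end in machine coordinates from the side view
for n,D,PP in(('scene',z['d'],P),('side',s['d'],Q)):
    p=(s if n=='side' else z)['p'].astype(int)
    m=(p[...,0]-p[...,1]>60)&(p[...,2]-p[...,1]>20)&(D>0);q=PP[m];print(n,'pink',np.percentile(q,[2,50,98],axis=0).round())
    m=(D>0)&(PP[...,2]>95)&(PP[...,2]<115)&(PP[...,0]<480)&(PP[...,0]>330)&(PP[...,1]<-180)&(PP[...,1]>-400)
    if m.sum()>20:print('mug',np.percentile(PP[m],[2,50,98],axis=0).round())
# side view: panel dark points z 140..215 in front of machine
m=(s['d']>0)&(Q[...,2]>140)&(Q[...,2]<215)&(Q[...,0]<490)&(Q[...,0]>380)&(Q[...,1]<-40)&(Q[...,1]>-220)
print('side panel',m.sum(),np.percentile(Q[m],[2,25,50,75,98],axis=0).round())
cv2.imwrite('pics/c2.png',cv2.resize(s['p'][120:260,190:330,::-1],None,fx=4.2,fy=4.2,interpolation=cv2.INTER_CUBIC))
E
```

```text
O [ 543.87853273 -195.31083338] hinge [ 482.71405438 -184.40640365]
panel TL [452.9 -47.7 219. ] 138.6974246193427 BL [425.7 -74.6 131. ] 122.65086623691491
cover [-69.6 119.6] [ 71.6 121.4] [ 67.2 -12. ]
lid front bottom/top [ -65.3 -140.1] [ -76.  -134.2] back [  85.4 -138.1] [  74.6 -132.1]
switch [-64.8 -29.7]
scene pink [[421. -13.  15.]
 [448.  18.  61.]
 [502. 106.  91.]]
mug [[ 331. -359.   95.]
 [ 458. -292.  102.]
 [ 476. -193.  114.]]
side pink [[424. -87.  19.]
 [469.  78.  57.]
 [537. 121.  88.]]
mug [[ 333. -354.   95.]
 [ 407. -276.  101.]
 [ 477. -191.  114.]]
side panel 387 [[ 431. -216.  143.]
 [ 459. -127.  163.]
 [ 473.  -87.  183.]
 [ 478.  -70.  201.]
 [ 489.  -61.  213.]]
```

View pics/c2.png

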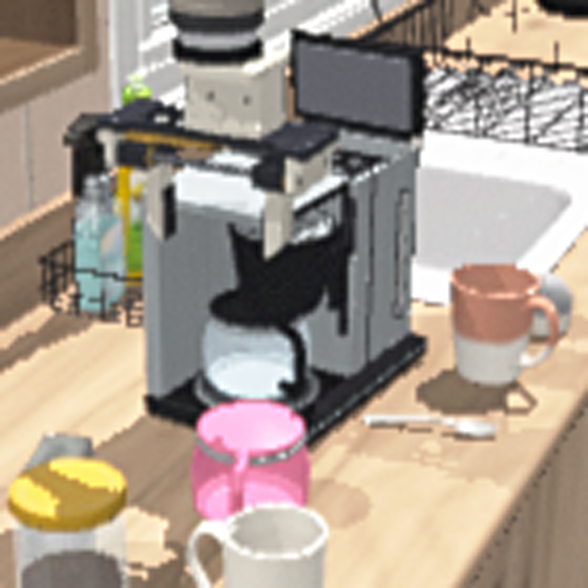

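Request:
{"name": "jog_arm", "arguments": {
  "targets": [
    [0,0,0,6.4],
    [0,-0.034,0,0],
    [0,-0.034,0,0],
    [0,-0.034,0,0],
    [0,-0.032,0,0],
    [-0.028,0,0,0],
    [-0.028,0,0,0],
    [-0.028,0,0,0],
    [-0.028,0,0.0,0],
    [0,0,0.018,0],
    [0,0,0.018,0],
    [0,0,0,0]
  ],
  "gripper": 0
}}

```text
t: 1.6
tcp_pos: [378.4, -96.0, 189.7]
eef_rot: [0.746, 0.666, -0.001, -0.001]
contact_force: [0.7, -0.5, 0.4]
grip_width: 0.001
grip_force: 0.0
```

```bash
cat > st.py <<'E'
from plant import *
from mach import *
s=sense();p=s['tcp_pos'];print(round(s['t'],2),'machine',M(p),round(p[2],1),'F',np.round(s['contact_force'],1),s['eef_rot'],s['grip_width'])
E
python3 st.py
```

```text
1.6 machine [-175.5   80.2] 189.7 F [ 0.7 -0.5  0.4] [ 7.45551312e-01  6.66446341e-01 -5.99582783e-04 -1.46853632e-03] 0.0008412257638703791
```

Request:
{"name": "jog_arm", "arguments": {
  "targets": [
    [0,0.02,0,0],
    [0,0.01,0,0],
    [0,0.006,0,0],
    [0,0.006,0,0],
    [0,0.006,0,0],
    [0,0.006,0,0],
    [0,0.006,0,0],
    [0,0.006,0,0],
    [0,0.006,0,0],
    [0,0.004,0,0],
    [0,0.004,0,0],
    [0,0,0,0]
  ]
}}

```text
t: 3.1
tcp_pos: [459.3, -105.4, 190.8]
eef_rot: [0.745, 0.667, 0.0, 0.0]
contact_force: [-0.3, -0.1, -0.4]
grip_width: 0.003
grip_force: 0.0
```

```bash
python3 st.py
```

```text
3.1 machine [-94.1  79.9] 190.8 F [-0.3 -0.1 -0.4] [7.45461322e-01 6.66548812e-01 1.35645111e-04 2.83138680e-04] 0.0033785040983119064
```

Request:
{"name": "jog_arm", "arguments": {
  "targets": [
    [0,0.002,0,0],
    [0,0.001,0,0],
    [0,0.001,0,0],
    [0,0,0,0]
  ]
}}

```text
t: 3.6
tcp_pos: [462.9, -105.7, 190.8]
eef_rot: [0.745, 0.667, 0.0, 0.0]
contact_force: [-1.2, 0.3, -0.5]
grip_width: 0.003
grip_force: 0.2
```

```bash
python3 st.py; python3 - <<'E'
from h import *
p,d=grab_frame('wrist');cv2.imwrite('pics/w1.png',p[...,::-1])
E
```

```text
3.6 machine [-90.5  80. ] 190.8 F [-1.2  0.3 -0.5] [7.45469198e-01 6.66540067e-01 6.37383807e-05 1.00276405e-04] 0.003384992279803047
```

View pics/w1.png

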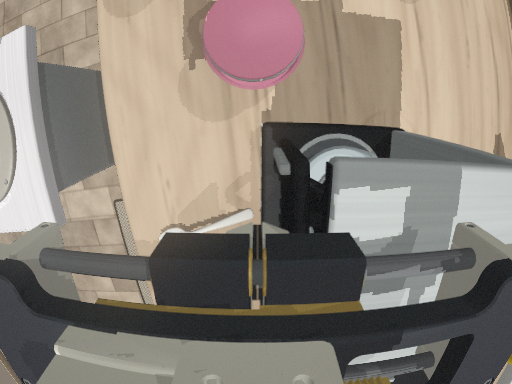

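Request:
{"name": "jog_arm", "arguments": {
  "targets": [
    [0,0.003,0,0],
    [0,0.003,0,0],
    [0,0.003,0,0],
    [0,0,0,0]
  ]
}}

```text
t: 4.15
tcp_pos: [467.3, -106.1, 190.7]
eef_rot: [0.745, 0.667, -0.003, -0.004]
contact_force: [-20.2, 1.5, 12.9]
grip_width: 0.001
grip_force: 11.1
```

Request:
{"name": "jog_arm", "arguments": {
  "targets": [
    [0,-0.02,0,0],
    [0,-0.03,0,0],
    [0,0,-0.04,0],
    [0,0,-0.04,0],
    [0,0,-0.04,0],
    [0,0,-0.04,0],
    [0,0,0,0]
  ]
}}

```text
t: 5.03
tcp_pos: [423.5, -101.7, 353.7]
eef_rot: [0.745, 0.667, 0.002, 0.003]
contact_force: [-0.0, -1.0, -1.2]
grip_width: 0.003
grip_force: 0.0
```

```bash
python3 st.py; python3 - <<'E'
from h import *
p,d=grab_frame('scene');np.savez('scene2',p=p,d=d);cv2.imwrite('pics/c3.png',cv2.resize(p[125:270,240:400,::-1],None,fx=4,fy=4,interpolation=cv2.INTER_CUBIC))
E
```

```text
5.03 machine [-130.1   79.6] 353.7 F [-0.  -1.  -1.2] [0.74546403 0.66653602 0.00151227 0.00329098] 0.0031913675022857742
```

View pics/c3.png

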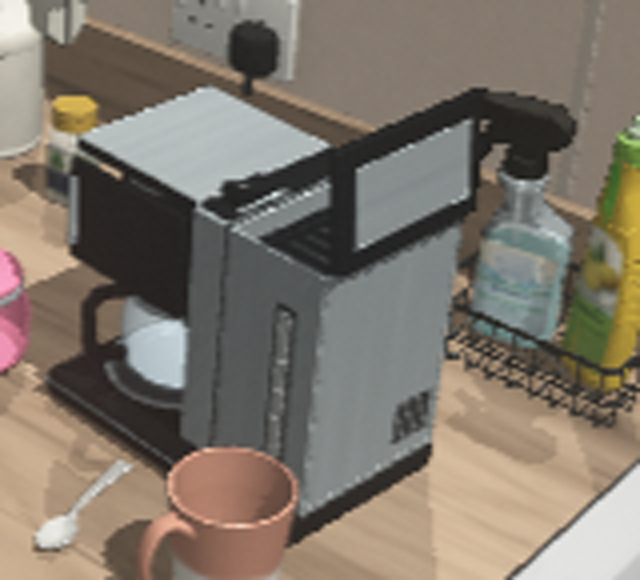

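The crop shows the black panel now flush with the machine front (about 70–190, 140–300), with the lid still upright. I'll check the panel angle numerically.

```bash
python3 - <<'E'
import m
from mach import *
z=np.load('scene2.npz');m.P=m.cloud('scene',z['d']);m.d=z['d']
for k,poly in [('panel',[(88,165),(185,215),(185,295),(88,255)]),('front',[(235,240),(315,290),(300,430),(235,430)])]:
    c,n,s,l=m.plane(m.reg(poly),1);n=-n if n[0]>0 else n
    print(k,M(c),'a=',np.arctan2(-n[1],-n[0])-yaw,s,l)
E
```

```text
side [ 533.9 -325.   126.9] [-0.109 -0.994  0.   ] -96.2 1.1 951
front [ 464.9 -271.4  154.6] [ 0.992 -0.125  0.   ] -7.2 1.4 678
panel [ 454.5 -134.8  181.5] [-0.94 -0.34  0.  ] -160.1 1.9 557
top [ 553.1 -135.1  233.3] [-0.004 -0.004 -1.   ] -135.4 1.0 581
lid [ 536.8 -333.2  278.9] [ 0.108  0.989 -0.103] 83.7 1.1 424
panel [-71.1  57.3] a= -0.01029540372688352 1.3316556684313452 416
front [-69.9 -84.6] a= -0.013470173032640712 1.4150578144476815 712
```

Request:
{"name": "jog_arm", "arguments": {
  "targets": [
    [-0.05,0,0,0],
    [-0.05,0,0,0],
    [-0.05,0,0,0],
    [-0.05,0,0,0],
    [-0.05,0,0,0],
    [0,0.04,0,0],
    [0,0.04,0,0],
    [0,0,0,0],
    [0,0,0.022,0],
    [0,0,0.022,0],
    [0,0,0,0]
  ]
}}

```text
t: 6.45
tcp_pos: [472.3, -357.7, 304.5]
eef_rot: [0.746, 0.666, -0.0, -0.003]
contact_force: [0.3, 0.4, 0.0]
grip_width: 0.007
grip_force: 0.0
```

```bash
python3 st.py; python3 - <<'E'
import numpy as np
for b in [1.467,1.3,1.1,.9,.7,.5,.35,.2,.1,0]:
    print(b,'tcp y,z',round(-132+75*np.cos(b)-10*np.sin(b)-9.5,1),round(234+75*np.sin(b)+10*np.cos(b),1))
E
```

```text
6.45 machine [ -53.  -169.4] 304.5 F [0.3 0.4 0. ] [ 7.45547466e-01  6.66447512e-01 -2.71671216e-04 -2.57215653e-03] 0.007108319795092514
1.467 tcp y,z -143.7 309.6
1.3 tcp y,z -131.1 308.9
1.1 tcp y,z -116.4 305.4
0.9 tcp y,z -102.7 299.0
0.7 tcp y,z -90.6 290.0
0.5 tcp y,z -80.5 278.7
0.35 tcp y,z -74.5 269.1
0.2 tcp y,z -70.0 258.7
0.1 tcp y,z -67.9 251.4
0 tcp y,z -66.5 244.0
```

Request:
{"name": "jog_arm", "arguments": {
  "targets": [
    [0.016,0.008,0,0],
    [0.01,0,0,0],
    [0.012,0,0,0],
    [0.015,0,0,0],
    [0.014,0,0.005,0],
    [0.012,0,0.009,0],
    [0.01,0,0.011,0],
    [0.006,0,0.01,0],
    [0.004,0,0.01,0],
    [0.002,0,0.007,0],
    [0,0,0,0]
  ]
}}

```text
t: 7.82
tcp_pos: [492.7, -259.0, 254.0]
eef_rot: [0.746, 0.666, -0.0, -0.001]
contact_force: [-0.5, 0.3, -0.7]
grip_width: 0.003
grip_force: 0.0
```

```bash
python3 st.py
```

```text
7.83 machine [-43.8 -69. ] 254.0 F [-0.5  0.3 -0.7] [ 7.45532281e-01  6.66469204e-01 -1.90078963e-04 -6.18549074e-04] 0.003184958690094358
```

Request:
{"name": "jog_arm", "arguments": {
  "targets": [
    [0,0,0.005,0],
    [0,0,0.003,0],
    [0,0,0.002,0],
    [0,0,0.002,0],
    [0,0,0,0]
  ]
}}

```text
t: 8.45
tcp_pos: [493.0, -259.1, 244.1]
eef_rot: [0.745, 0.667, 0.0, 0.001]
contact_force: [-2.0, 2.0, 8.3]
grip_width: 0.003
grip_force: 4.2
```

Request:
{"name": "jog_arm", "arguments": {
  "targets": [
    [0,0,0.002,0],
    [0,0,0,0],
    [0,0,-0.02,0],
    [0,0,-0.03,0],
    [0,0,-0.03,0],
    [0,-0.04,0,0],
    [0,-0.04,0,0],
    [0,-0.04,0,0],
    [0,0,0,0]
  ]
}}

```text
t: 9.57
tcp_pos: [372.0, -245.4, 321.3]
eef_rot: [0.746, 0.666, -0.0, 0.0]
contact_force: [0.4, -0.9, -0.2]
grip_width: 0.004
grip_force: 0.0
```

```bash
python3 st.py; python3 - <<'E'
from h import *
from mach import *
p,d=grab_frame('scene');np.savez('scene3',p=p,d=d);cv2.imwrite('pics/c4.png',cv2.resize(p[125:270,240:400,::-1],None,fx=4,fy=4,interpolation=cv2.INTER_CUBIC))
P=cloud('scene',d).reshape(-1,3);q=P[:,:2]-O;mx,my=q@ex,q@ey
k=(mx>-60)&(mx<70)&(my>-125)&(my<-45)&(P[:,2]>225)&(P[:,2]<300)&(d.ravel()>0)
A=np.c_[my[k]+132,mx[k],np.ones(k.sum())];print(np.linalg.lstsq(A,P[k,2],rcond=None)[0],k.sum())
E
```

```text
9.57 machine [-165.2  -69. ] 321.3 F [ 0.4 -0.9 -0.2] [ 7.46056543e-01  6.65882431e-01 -1.59995096e-04  4.42747365e-04] 0.0036902846261208182
[ 4.13195655e-03 -8.31225377e-04  2.43253967e+02] 617
```

View pics/c4.png

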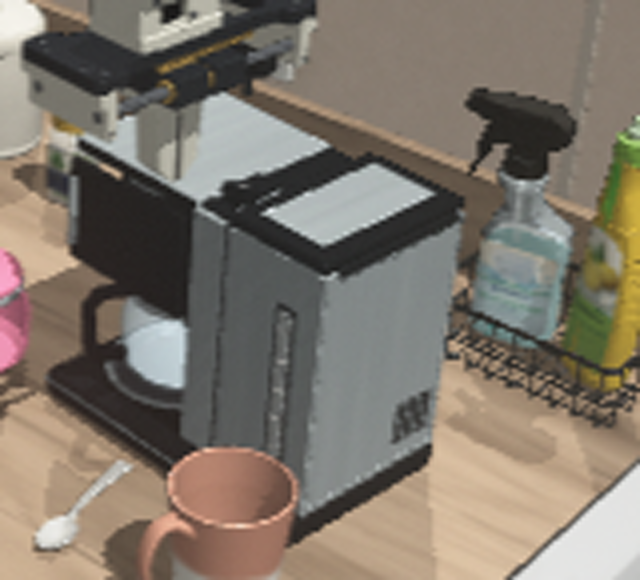

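Request:
{"name": "jog_arm", "arguments": {
  "targets": [
    [0.026,0,0,0],
    [0.025,0,0,0],
    [0,0.04,0,0],
    [0,0.04,0,0],
    [0,0.031,0,0],
    [0,0,0.03,0],
    [0,0,0.03,0],
    [0,0,0,0]
  ]
}}

```text
t: 10.62
tcp_pos: [489.7, -206.6, 258.3]
eef_rot: [0.745, 0.667, -0.001, -0.002]
contact_force: [-0.6, -0.2, 0.2]
grip_width: 0.005
grip_force: 0.0
```

```bash
python3 st.py; python3 - <<'E'
from h import *
from mach import *
p,d=grab_frame('side');np.savez('side3',p=p,d=d);cv2.imwrite('pics/c5.png',cv2.resize(p[120:260,190:330,::-1],None,fx=4.2,fy=4.2,interpolation=cv2.INTER_CUBIC))
E
```

```text
10.62 machine [-52.6 -17.3] 258.3 F [-0.6 -0.2  0.2] [ 7.45280389e-01  6.66746432e-01 -6.69165321e-04 -2.42678889e-03] 0.004640621742490691
```

View pics/c5.png

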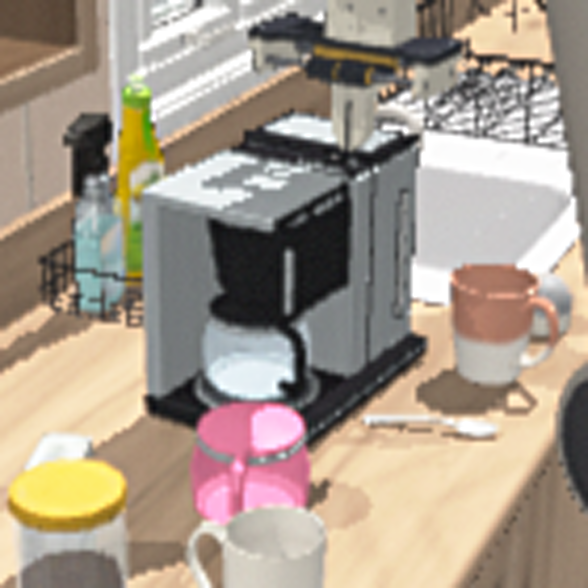

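The holder is shut and the jug is in place. The finger is above the front of the switch strip, near (350,140). Next is the press.

Request:
{"name": "jog_arm", "arguments": {
  "targets": [
    [0,0,0.005,0],
    [0,0,0.004,0],
    [0,0,0.003,0],
    [0,0,0.002,0],
    [0,0,0.002,0],
    [0,0,0,0]
  ]
}}

```text
t: 11.42
tcp_pos: [489.6, -207.3, 244.6]
eef_rot: [0.745, 0.667, 0.0, -0.0]
contact_force: [0.5, 0.8, 0.2]
grip_width: 0.004
grip_force: 0.0
```

Request:
{"name": "jog_arm", "arguments": {
  "targets": [
    [0,0,0.002,0],
    [0,0,0.001,0],
    [0,0,0,0]
  ]
}}

```text
t: 11.8
tcp_pos: [489.0, -207.3, 241.7]
eef_rot: [0.746, 0.667, -0.0, -0.0]
contact_force: [-4.7, 0.0, 2.8]
grip_width: 0.005
grip_force: 2.7
```

Request:
{"name": "jog_arm", "arguments": {
  "targets": [
    [0,0,0.001,0],
    [0,0,0.001,0],
    [0,0,0,0]
  ]
}}

```text
t: 12.18
tcp_pos: [488.3, -207.2, 239.5]
eef_rot: [0.746, 0.666, -0.001, -0.001]
contact_force: [-9.3, 0.5, 3.9]
grip_width: -0.0
grip_force: 4.0
```

Request:
{"name": "jog_arm", "arguments": {
  "targets": [
    [0,0,-0.01,0],
    [0,0,-0.02,0],
    [0,0,-0.03,0],
    [0,-0.04,0,0],
    [0,-0.04,0,0],
    [0,-0.04,0,0],
    [0,0,0,0]
  ]
}}

```text
t: 13.05
tcp_pos: [369.6, -193.8, 300.8]
eef_rot: [0.746, 0.666, 0.0, 0.001]
contact_force: [-0.4, -0.7, 0.4]
grip_width: 0.009
grip_force: 0.0
```

```bash
python3 st.py; python3 - <<'E'
from h import *
from mach import *
p,d=grab_frame('scene')
a=cv2.resize(p[145:205,265:345,::-1],None,fx=8,fy=8,interpolation=cv2.INTER_CUBIC)
q=np.load('scene3.npz')['p'];
for x,y,z in[(-50,-18,246),(-10,-18,240),(-30,-18,240)]:
    u,v=proj('scene',[*W(x,y),z]);cv2.circle(a,(int((u-265+.5)*8),int((v-145+.5)*8)),3,(0,0,255),-1)
cv2.imwrite('pics/c6.png',a)
E
```

```text
13.05 machine [-173.4  -18. ] 300.8 F [-0.4 -0.7  0.4] [7.45891743e-01 6.66065771e-01 4.54050253e-04 1.30032294e-03] 0.009025844405817005
```

View pics/c6.png

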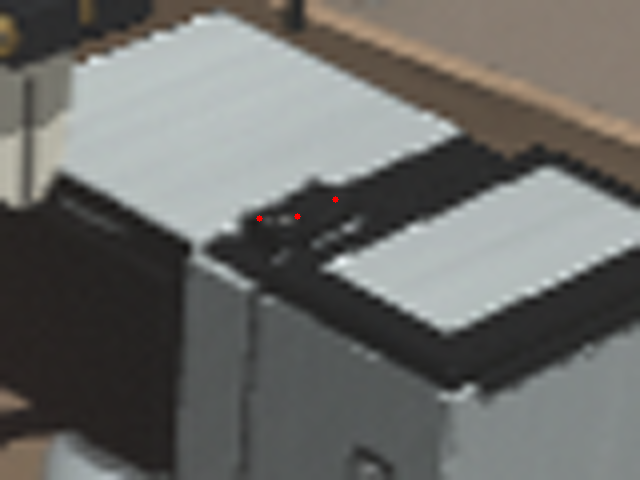

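```bash
python3 - <<'E'
from h import *
from mach import *
def prof(d):
    P=cloud('scene',d);q=P[...,:2]-O;mx,my=q@ex,q@ey
    o=[]
    for a in range(-65,6,6):
        k=(mx>a)&(mx<=a+6)&(abs(my+18)<8)&(abs(P[...,2]-243)<20)&(d>0);o.append((a+3,k.sum(),float(np.mean(P[...,2][k]).round(1)) if k.any() else None))
    return o
ds=[grab_frame('scene') for _ in range(4)]
for z in('scene','scene2','scene3'):print(prof(np.load(z+'.npz')['d']))
d=np.mean([x[1] for x in ds],0);print(prof(d))
a=np.load('scene3.npz')['p'].astype(int).sum(2);b=ds[0][0].astype(int).sum(2);b0=np.load('scene2.npz')['p'].astype(int).sum(2)
u,v=map(int,proj('scene',[*W(-30,-18),243]));print(u,v)
for im in(a,b):print(im[v-7:v+8,u-14:u+12])
E
```

```text
[(-62, np.int64(11), 232.5), (-56, np.int64(6), 234.7), (-50, np.int64(11), 240.1), (-44, np.int64(14), 240.1), (-38, np.int64(4), 244.8), (-32, np.int64(3), 242.7), (-26, np.int64(4), 241.3), (-20, np.int64(6), 241.2), (-14, np.int64(7), 240.4), (-8, np.int64(1), 240.5), (-2, np.int64(2), 235.8), (4, np.int64(2), 235.7)]
[(-62, np.int64(7), 231.1), (-56, np.int64(7), 233.7), (-50, np.int64(11), 240.7), (-44, np.int64(12), 240.0), (-38, np.int64(3), 243.4), (-32, np.int64(6), 241.0), (-26, np.int64(5), 241.5), (-20, np.int64(5), 240.3), (-14, np.int64(6), 241.2), (-8, np.int64(0), None), (-2, np.int64(2), 235.0), (4, np.int64(5), 234.1)]
[(-62, np.int64(9), 233.0), (-56, np.int64(4), 234.1), (-50, np.int64(16), 238.4), (-44, np.int64(11), 240.8), (-38, np.int64(1), 246.8), (-32, np.int64(1), 243.1), (-26, np.int64(6), 240.9), (-20, np.int64(6), 238.8), (-14, np.int64(7), 241.2), (-8, np.int64(1), 238.5), (-2, np.int64(2), 234.2), (4, np.int64(5), 234.0)]
[(-62, np.int64(9), 232.4), (-56, np.int64(4), 233.6), (-50, np.int64(17), 237.3), (-44, np.int64(5), 242.3), (-38, np.int64(4), 24
[... 2770 characters left out ...]
30 136 133
  133 147 134 123 128 133 140 124]
 [569 565 562 558 561 566 572 451 222 120 132 229 179 325 227 131 128 133
  141 126 117 125 252 184 132 133]
 [540 558 566 568 573 554 632 469 199 110 108 126 131 132 131 132 129 121
  120 119 205 445 300 135 130 132]
 [313 474 560 574 475 291 247 242 157 110 106 109 112 139 135 119 116 114
  215 305 209 133 134 131 134 138]
 [107 162 454 377 199 141 131 132 123 115 112 110 109 118 120 122 117 282
  213 132 131 134 135 155 288 499]
 [104 108 399 286 129 131 135 131 131 132 127 107 108 211 161 124 133 133
  138 135 140 287 318 501 557 551]
 [107 235 448 489 346 167 121 129 128 130 132 123 255 195 137 136 134 132
  136 285 661 622 558 551 550 549]]
```

Request:
{"name": "jog_arm", "arguments": {
  "targets": [
    [0,0.045,0,0],
    [0,0.045,0,0],
    [0,0.038,0,0],
    [0,0,0.025,0],
    [0,0,0.023,0],
    [0,0,0.003,0],
    [0,0,0.003,0],
    [0,0,0,0]
  ]
}}

```text
t: 14.3
tcp_pos: [498.1, -208.4, 246.4]
eef_rot: [0.745, 0.667, 0.0, 0.001]
contact_force: [-0.3, -0.2, 0.4]
grip_width: 0.003
grip_force: 0.0
```

```bash
python3 st.py
```

```text
14.3 machine [-44.1 -18.1] 246.4 F [-0.3 -0.2  0.4] [7.45461735e-01 6.66548069e-01 2.48658058e-04 6.40891272e-04] 0.0026306875833079653
```

Request:
{"name": "jog_arm", "arguments": {
  "targets": [
    [0,0,0.002,0],
    [0,0,0.001,0],
    [0,0,0.001,0],
    [0,0,0.001,0],
    [0,0,0,0]
  ]
}}

```text
t: 14.92
tcp_pos: [497.7, -208.4, 243.0]
eef_rot: [0.745, 0.667, 0.0, 0.001]
contact_force: [-4.9, 1.6, 12.9]
grip_width: 0.003
grip_force: 6.5
```

Request:
{"name": "jog_arm", "arguments": {
  "targets": [
    [0,0,-0.02,0],
    [0,0,-0.04,0],
    [0,0,-0.04,0],
    [0,-0.04,0,0],
    [0,-0.04,0,0],
    [0,-0.04,0,0],
    [0,0,0,0],
    [0,0,0,0]
  ]
}}

```text
t: 15.92
tcp_pos: [378.9, -195.1, 341.1]
eef_rot: [0.746, 0.666, 0.0, 0.001]
contact_force: [0.6, 0.0, 0.4]
grip_width: 0.005
grip_force: 0.0
```

```bash
python3 st.py; python3 - <<'E'
import m
from mach import *
ds=[m.grab_frame('scene')[1] for _ in range(4)]
m.d=np.mean(ds,0);m.P=P=m.cloud('scene',m.d);d=m.d
q=P[...,:2]-O;mx,my=q@ex,q@ey
for a in range(-53,-8,6):
    k=(mx>a)&(mx<=a+6)&(abs(my+18)<8)&(abs(P[...,2]-243)<20)&(d>0);print(a+3,k.sum(),np.mean(P[...,2][k]).round(1))
k=(mx>-60)&(mx<70)&(my>-125)&(my<-45)&(P[...,2]>225)&(P[...,2]<300)&(d>0)
print('lid',np.linalg.lstsq(np.c_[my[k]+132,mx[k],np.ones(k.sum())],P[k][:,2],rcond=None)[0])
c,n,s,l=m.plane(m.reg([(88,165),(185,215),(185,295),(88,255)]),1);n=-n if n[0]>0 else n
print('panel',M(c),np.arctan2(-n[1],-n[0])-yaw)
E
```

```text
15.93 machine [-163.9  -18.2] 341.1 F [0.6 0.  0.4] [7.45612748e-01 6.66379080e-01 2.94051550e-04 6.82927355e-04] 0.005421743878691013
side [ 533.9 -325.   126.9] [-0.109 -0.994  0.   ] -96.2 1.1 951
front [ 464.9 -271.4  154.6] [ 0.992 -0.125  0.   ] -7.2 1.4 678
panel [ 454.5 -134.8  181.5] [-0.94 -0.34  0.  ] -160.1 1.9 557
top [ 553.1 -135.1  233.3] [-0.004 -0.004 -1.   ] -135.4 1.0 581
lid [ 536.8 -333.2  278.9] [ 0.108  0.989 -0.103] 83.7 1.1 424
-50 15 237.5
-44 4 241.6
-38 6 241.2
-32 5 240.7
-26 9 242.7
-20 7 244.3
-14 4 245.5
-8 1 233.2
lid [6.44148977e-03 6.49066472e-04 2.43165271e+02]
panel [-71.1  58.2] -0.001070867617249338
```

All three are as wanted: holder home, lid shut, and the rocker level in front with its rear raised.

```bash
python3 -c "
from plant import *
print(sign_off())"
```

```text
the job is handed in; nothing more can be done
None
```

I pushed the filter holder home and the lid flush, then turned the switch on, confirmed by depth readings and contact forces; I saw no sign that the jug or anything else moved, and handed the job in at about 16 s (no verdict was returned).

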